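# Clamp a shoe sole under the presser foot

### The arm

A 7-joint arm with a two-finger parallel gripper is mounted at the origin on the work surface. World frame = base frame: x ahead of the robot, y to its left, z up, the work surface at z = 0. Lengths are in mm, angles in rad, forces in N, time in s.
With the tool pointing down it reaches from about 400 to 875 mm from the base axis. Payload 4.4 kg.
Tool frame: the origin (TCP) lies at the very end of the fingers, on their centre line; the grasp point (between the pads) lies 19 mm behind it; z points along the fingers, y is the line along which they close (so a half turn about z gives the same grasp; the last joint's range is limited). The gripper opens to 85 mm and grips with 20 to 120 N. Pads are 22 mm wide; open, the fingers measure 114 mm over their backs; the gripper's body (76 mm by 85 mm) begins 54 mm behind the grasp point. The pads swing forward as they close: fully open they stand 13 mm farther back than shut.
Start: joints at [1.108, 0.628, 0.038, 1.517, -0.027, 0.996, -0.02], TCP at [251.233, -599.5, 231.313] pointing down, gripper open.
Joint ranges: [-3.06, 3.06], [-0.37, 2.12], [-1.25, 1.32], [0.18, 2.47], [-1.1, 4.24], [0.23, 1.98], [-2.94, 2.94]. Speed limits (rad/s): [2.57, 2.57, 3.14, 3.14, 3.14, 3.14, 3.14].

### API

Orientations are given as a unit quaternion [x, y, z, w].
In Python, from rig import r gives the robot as it stands.
- The arm moves only by the tool move_arm, never from a script. Its argument "series" is a list of rows, each an object with "linear": the shift along the tool's x, y, z in mm, a list of three; "twist": the turn about the tool's z in rad; "claw": the finger opening in mm, from 0 to 85.4. A call has 1 to 20 rows; each row shifts and turns the commanded pose from where the row before left it, along the tool's axes as they then stand; what a row does not reach is not made up. A row lasts 1/10 s, in which the tool goes at most 50 mm and 8.59 degrees, less where a joint would pass 70% of its speed; a pose out of reach is approached as far as the arm can. A call with a gripper value outside its range is refused whole. The fingers move at their own pace and stop on an object; the grip force is fixed at half the most. Time passes only in rows, so rows that do not move let the fingers close. It gives the time, the measured TCP pose, the force, the opening and the grip force at its end, in the units of the state.
- r.read_state(): the state, without advancing time (a new reading comes with each control period).
- r.camera(name): name is "side" or "top" or "wrist"; returns a dict with "image" (400x640x3 uint8, blue, green, red), "range_z" (400x640 float32, mm along the optical axis (not along the pixel's ray), 0 where there is no reading), "fx", "fy", "cx", "cy" (pixels), "R" (3x3) and "t" (3): a world point X has camera coordinates R X + t; the wrist camera has in their place "tool_from_camera" (4x4, takes a point from camera to tool coordinates, whose origin is the TCP and whose axes are the flange's). Camera axes: x right, y down, z forward; pixel columns grow to the right and rows downward; lengths in mm; the calibration is good to about 2 mm. A picture is of the moment at which its call begins: read the wrist's pose just before it.
- r.finish_job(): hands the job in; it is judged then, once.
The state is a dict: "time_s": time; "qpos": joint angles; "qvel": joint speeds; "joint_torque": joint torques, N m; "tcp_pos": TCP position; "tool_rot": TCP orientation; "force": force on the tool from outside, world axes, zero at the start; "wrist_torque": the same for the moment, N m; "gripper_width": opening from 0.0 (shut) to 1.0 (fully open); "gripper_force": force on a finger pad.
Only numpy, scipy, OpenCV 4.12 (cv2) and the standard library are available. Lean on these libraries where they do the work, as an engineer would, in place of code of your own. Each camera call takes 0.05 s, during which the arm holds its last target. There are 200 camera calls.

### The job

Lay the larger of the two loose white shoe soles flat on the bed of the clamping machine, grey face up, with its long axis along the scribed line that runs under the foot, its heel towards the machine's robot side and its widest part (the ball) centred on the scribed cross beneath the raised presser foot, and let go of it. Then push the lever on the machine's head all the way down so that the foot clamps the sole, and leave it so. Leave the smaller sole and the steel tin where they are.

Things in the scene. Friction and masses are not known exactly. Their poses are not given: they have to be found in the camera images.
- sole: larger loose sole: rigid white plastic, thin grey inlay on its top face, 190 mm long, 18 thick, about 150 g. Origin: centre of underside; x to the toe, z up. In mm: round heel end at x = -95; parallel sides 54 apart from x = -68 to -30; waist 48 wide; ball 68 wide (widest) at x = +40; toe of radius 29 round (66, 3). Starts on the table to the robot's right, toe roughly ahead
- sole_ball (a point): point of the sole's underside at the centre of its widest part, 40 mm from the sole's origin towards the toe
- sole_heel (a point): point on the sole's top face in the middle of its straight-sided heel part (54 mm wide there), 55 mm from the origin towards the heel: a good place to grip across
- machine: white sewing-machine-shaped clamp, fixed. Origin at table level under the foot's axis; x away from the robot (toe side), y to the column, z up. In mm: bed top z = 30, x -150 to 90, y -75 to 285, open at -x, +x, -y. Column y 180 to 270, x -50 to 50. Arm x -38 to 38, z 130 to 195, from y = -30 to the column; nose under it (x -28 to 28, y -30 to 30) down to z = 112
- bed_mark (a point): centre of the scribed cross on the bed's top face (30 mm above the table), straight below the foot; one line of the cross runs along the machine's x, the other along y
- presser_foot: steel foot plate, 56 mm (x) by 36 (y) by 6, on a bar under the head. Origin: centre of its underside, 47 mm above the bed with the lever raised, at least 39 at the start. Sinks 34 mm per rad of lever, meets an 18 mm sole at about 0.85 rad; then its spring gives, clamping with 4 to 5 N at the end. With no sole it stops 13 mm above the bed
- lift_lever (a joint): angle of the lever, rad: 0 fully raised (pointing away from the robot and 57 degrees up), growing as it is pushed down to its stop at 1.0 (level, pointing to the machine's +x); starts at 0 to 0.2. Stiff pivot (0.25 N m, 3 to 6 N at the knob): stays wherever it is left
- lever_knob (a point): centre of the black ball knob, 30 mm across, at the lever's end, 90 mm from the pivot. The lever is a 10 mm steel rod that swings in the plane y = -48 mm of the machine, beside the head. Knob at 240 mm above the table when fully raised, 165 mm when down
- lever_pivot (a point): the lever's pivot, on the head's -y end face, machine frame (0, -48, 165) mm; the axis is the machine's y
- small_sole: bystander: the smaller sole of the same shape, 133 mm long, 48 mm wide, 14 mm thick, to be left alone; origin at the centre of its underside, x to the toe. It lies to the left or to the right of the larger one
- cement_tin: bystander: closed steel tin, 64 mm across, 85 mm high, standing ahead of the soles, beside the machine, to be left alone; origin at the centre of its base
Things that resemble listed ones, but are neither listed nor needed, are in the scene too. What is shaped like the sole but turquoise or yellow is not meant.

How it is judged:
By the outcome, as a careful person would: the job done as asked, in the order asked, and still so for the second after the job is handed in, with the robot touching nothing.
It also fails if it takes over 53 s, if anything falls off the work surface, if the arm or the gripper's body presses on something with over 40 N, if the wrist force passes 120 N, or if a joint passes its speed limit or range.

## Working session

There is one attempt and no reset: what is moved stays moved. The work goes in short steps, Python scripts to look and compute and a tool call to move; the robot and the scene stay as the last step left them, time stands still between calls to the robot, and variables do not carry over. Pictures are saved under pics/ and viewed, at most 10 in all, crops included, and the job is handed in when it is done.

Besides the shell and the picture viewer there is one more tool, called after "Request:" as name(argument=value, ...) on one line, values as JSON. move_arm: Moves the arm, as the interface text tells. Its arguments: {"type":"object","properties":{"series":{"type":"array"}},"required":["series"]}

```bash
mkdir -p pics; ls; cat > h.py <<'E'
import numpy as np, cv2
from rig import r
def save(c,name): cv2.imwrite('pics/'+name,c['image'])
def pt(c,u,v,z=None):
    """world point of pixel: by range, or on plane z"""
    d=np.array([(u-c['cx'])/c['fx'],(v-c['cy'])/c['fy'],1.])
    R,t=c['R'],c['t']
    if z is None: 
        w=c['range_z'][int(v)-1:int(v)+2,int(u)-1:int(u)+2]; return R.T@(d*np.median(w)-t)
    o=-R.T@t; e=R.T@d
    return o+e*(z-o[2])/e[2]
def cloud(c):
    v,u=np.mgrid[0:400,0:640]; z=c['range_z']
    P=np.stack([(u-c['cx'])/c['fx']*z,(v-c['cy'])/c['fy']*z,z],-1)
    W=(P-c['t'])@c['R']; W[z==0]=np.nan
    return W
E
python3 - <<'E'
from h import *
s=r.read_state(); print(s['time_s'],s['tcp_pos'],s['tool_rot'],s['gripper_width'],s['force'])
for n in('top','side'):
    c=r.camera(n); save(c,n+'0.png'); print(n,-c['R'].T@c['t'],c['R'].round(2).tolist(),c['fx'])
E
```

```text
pics
0.0 [ 250.96177581 -598.93918365  230.39709995] [ 9.80388181e-01  1.97073956e-01 -1.97125958e-04 -9.11774549e-04] 0.9996416802883316 [-0.2314837  -0.55756065  0.93847005]
top [ 293.86151848 -136.08289674 1363.59478892] [[-0.02, -1.0, 0.02], [-0.99, 0.01, -0.15], [0.15, -0.02, -0.99]] 369.4416832624412
side [ 713.33058352  747.6598731  1071.55447316] [[-0.96, 0.28, -0.01], [0.2, 0.68, -0.71], [-0.19, -0.68, -0.71]] 398.4541058300211
```

View pics/top0.png

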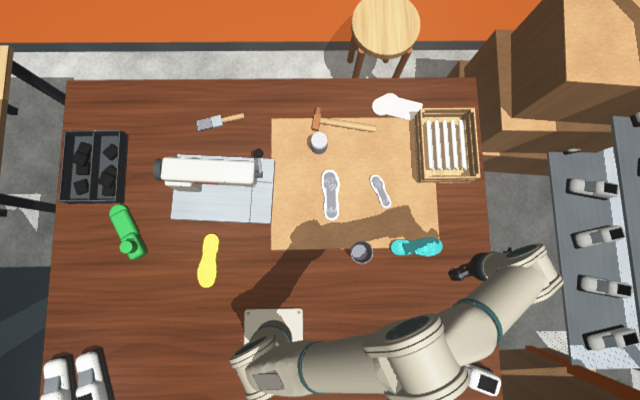

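View pics/side0.png

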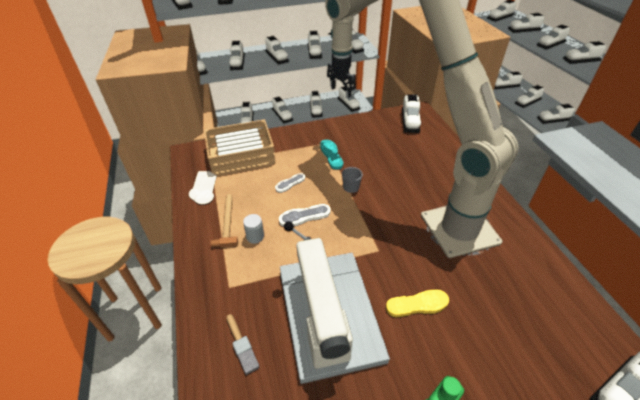

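The top view shows the large sole at about (331,195) with toe up, the small sole at (381,192), the tin at (318,141), the bed at (172–273, 155–223) and the knob at (257,154). The side view agrees with this. Next I measure them.

```bash
python3 - <<'E'
from h import *
c=r.camera('top'); W=cloud(c); z=W[...,2]
I=c['image']; 
cv2.imwrite('pics/crop1.png',cv2.resize(I[120:240,150:410],None,fx=3,fy=3,interpolation=cv2.INTER_CUBIC))
np.set_printoptions(precision=1,suppress=True,linewidth=200)
# heights
print('table/mat z',np.nanmedian(z[225:240,285:300]),'sole',z[180:210:6,331],'bed',np.nanmedian(z[200:215,200:260]),'small',z[190,380:384])
g=cv2.cvtColor(I,cv2.COLOR_BGR2HSV)
m=np.zeros((400,640),np.uint8); m[162:228,312:352]=1
mask=((g[...,1]<60)&(m>0)).astype(np.uint8)
v,u=np.nonzero(mask)
P=np.array([pt(c,a,b,18) for a,b in zip(u,v)])[:,:2]
print(len(P),'rect',cv2.minAreaRect(P.astype(np.float32)),P.mean(0),P.min(0),P.max(0))
# bed: z near 30
b=(abs(z-30)<8)&(np.arange(640)[None]>160)&(np.arange(640)[None]<280)&(np.arange(400)[:,None]>140)&(np.arange(400)[:,None]<230)&(g[...,1]<60)
B=W[b]; print('bed',len(B),cv2.minAreaRect(B[:,:2].astype(np.float32)),np.median(B[:,2]))
for (a,bb) in [(257,153),(258,156),(318,141)]: print(a,bb,pt(c,a,bb))
E
```

```text
table/mat z 1.051769478104309 sole [17.6 20.9 16.3 17.5 19.2] bed 30.080036430938897 small [14.6 19.3 17.2  9.4]
782 rect ((507.6086730957031, -209.77395629882812), (66.85043334960938, 190.59127807617188), 88.99972534179688) [ 509.4 -210.5] [ 412.1 -244.1] [ 603.  -176.9]
bed 4046 ((535.6907958984375, 180.99575805664062), (359.67767333984375, 241.35267639160156), 86.55453491210938) 30.112924578460913
257 153 [602.   25.9 253.1]
258 156 [594.3  23.7 246.3]
318 141 [ 691.1 -167.    83.3]
```

View pics/crop1.png

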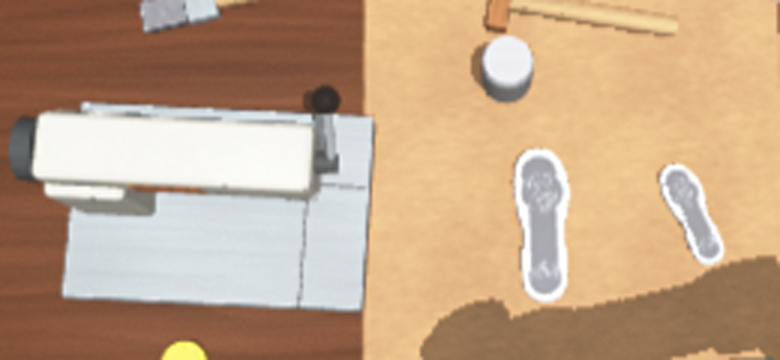

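The enlarged crop shows the bed (63–375, 105–310) with the scribed x-line at about (300,305)–(308,190). The y-line is near row 186 right of the head. The knob is at (324,99), and the large sole's toe is up with the narrower heel at (545,290). The bed rectangle of 360×241 and the sole rectangle of 190.6×66.9 match the given sizes. I get the machine origin at about (559.3, 74.4) with yaw −0.060.

```bash
cat >> h.py <<'E'
np.set_printoptions(precision=3,suppress=True,linewidth=200)
from scipy.spatial.transform import Rotation as Ro
def pose():
    s=r.read_state(); R=Ro.from_quat(s['tool_rot']).as_matrix(); return s,R,np.array(s['tcp_pos'])
def go(x,yaw):
    "twist first, then linear in the twisted tool axes"
    s,R,p=pose(); y0=np.arctan2(R[1,0],R[0,0]); tw=(y0-yaw+np.pi)%(2*np.pi)-np.pi
    c,n=np.cos(yaw),np.sin(yaw); T=np.array([[c,n,0],[n,-c,0],[0,0,-1]])
    print('t',s['time_s'],'tcp',p,'yaw',y0,'tilt',R[:,2],'F',s['force'],'| twist',tw,'lin',T.T@(np.array(x)-p))
def wristcam():
    s,R,p=pose(); c=r.camera('wrist'); M=c['tool_from_camera']
    Rw=R@M[:3,:3]; o=R@M[:3,3]+p
    c['R']=Rw.T; c['t']=-Rw.T@o; return c
E
python3 - <<'E'
from h import *
c=wristcam(); print(c['tool_from_camera'],c['fx'])
c=r.camera('top')
print([pt(c,u,v,30)[:2] for u,v in [(250,221.7),(252.7,183.3),(263,182),(272,182.3)]])
go([452.6,-208.8,200],-0.018)
E
```

```text
[[  -0.001   -0.953   -0.304   77.833]
 [   1.      -0.001   -0.      -0.062]
 [   0.      -0.304    0.953 -142.573]
 [   0.       0.       0.       1.   ]] 300.49207608184764
[array([409.376,  81.626]), array([549.984,  73.248]), array([554.354,  35.701]), array([552.823,   2.816])]
t 0.25 tcp [ 251.124 -599.238  230.885] yaw 0.39675790566288044 tilt [-0.     0.001 -1.   ] F [0.619 0.208 0.063] | twist 0.4147579056628805 lin [ 194.416 -394.001   30.885]
```

The wrist camera sits on tool +x, 78 mm out and 142 mm up. It would hit the head when the sole goes in, so I grip with tool x pointing to the robot (yaw ≈ π).

Request:
move_arm(series=[{"linear": [0, 0, 0], "twist": -0.1435, "claw": 85}, {"linear": [0, 0, 0], "twist": -0.1435, "claw": 85}, {"linear": [0, 0, 0], "twist": -0.1435, "claw": 85}, {"linear": [0, 0, 0], "twist": -0.1435, "claw": 85}, {"linear": [0, 0, 0], "twist": -0.1435, "claw": 85}, {"linear": [0, 0, 0], "twist": -0.1435, "claw": 85}, {"linear": [0, 0, 0], "twist": -0.1435, "claw": 85}, {"linear": [0, 0, 0], "twist": -0.1435, "claw": 85}, {"linear": [0, 0, 0], "twist": -0.1435, "claw": 85}, {"linear": [0, 0, 0], "twist": -0.1435, "claw": 85}, {"linear": [0, 0, 0], "twist": -0.1435, "claw": 85}, {"linear": [0, 0, 0], "twist": -0.1435, "claw": 85}, {"linear": [0, 0, 0], "twist": -0.1435, "claw": 85}, {"linear": [0, 0, 0], "twist": -0.1435, "claw": 85}, {"linear": [0, 0, 0], "twist": -0.1435, "claw": 85}, {"linear": [0, 0, 0], "twist": -0.1435, "claw": 85}, {"linear": [0, 0, 0], "twist": -0.1435, "claw": 85}, {"linear": [0, 0, 0], "twist": -0.1435, "claw": 85}, {"linear": [0, 0, 0], "twist": -0.1435, "claw": 85}, {"linear": [0, 0, 0], "twist": 0, "claw": 85}])

```text
time_s: 2.25
tcp_pos: [250.8, -599.5, 230.9]
tool_rot: [0.009, 1.0, 0.0, 0.0]
force: [-0.2, 0.3, 0.3]
gripper_width: 0.996
gripper_force: 0.0
```

```bash
python3 -c "
from h import *
go([452.6,-208.8,200],3.1236); print(r.read_state()['qpos'])"
```

```text
t 2.25 tcp [ 250.828 -599.519  230.938] yaw 3.123220795399581 tilt [ 0.     0.001 -1.   ] F [-0.204  0.297  0.32 ] | twist -0.00037920460041895865 lin [-194.709  394.286   30.938]
[ 1.519  0.711 -0.693  1.504  0.485  1.104  2.277]
```

Request:
move_arm(series=[{"linear": [-7, 14, 1], "twist": 0, "claw": 85}, {"linear": [-14, 28.5, 2.3], "twist": 0, "claw": 85}, {"linear": [-14, 28.5, 2.3], "twist": 0, "claw": 85}, {"linear": [-14, 28.5, 2.3], "twist": 0, "claw": 85}, {"linear": [-14, 28.5, 2.3], "twist": 0, "claw": 85}, {"linear": [-14, 28.5, 2.3], "twist": 0, "claw": 85}, {"linear": [-14, 28.5, 2.3], "twist": 0, "claw": 85}, {"linear": [-14, 28.5, 2.3], "twist": 0, "claw": 85}, {"linear": [-14, 28.5, 2.3], "twist": 0, "claw": 85}, {"linear": [-14, 28.5, 2.3], "twist": 0, "claw": 85}, {"linear": [-14, 28.5, 2.3], "twist": 0, "claw": 85}, {"linear": [-14, 28.5, 2.3], "twist": 0, "claw": 85}, {"linear": [-14, 28.5, 2.3], "twist": 0, "claw": 85}, {"linear": [-14, 28.5, 2.3], "twist": 0, "claw": 85}, {"linear": [-6, 10, 1], "twist": 0, "claw": 85}, {"linear": [0, 0, 0], "twist": 0, "claw": 85}, {"linear": [0, 0, 0], "twist": 0, "claw": 85}])

```text
time_s: 3.95
tcp_pos: [452.8, -210.0, 199.3]
tool_rot: [0.01, 1.0, -0.001, -0.0]
force: [0.0, -0.9, -0.3]
gripper_width: 0.995
gripper_force: 0.0
```

```bash
cat > fit.py <<'E'
from h import *
from scipy.optimize import minimize
def outline():
    "sole outline polygon in its frame (mm), hull-free approx via union drawn at 2 px/mm"
    return None
def fit(c,mask,zt=18.):
    v,u=np.nonzero(mask); P=np.array([pt(c,a,b,zt) for a,b in zip(u,v)])[:,:2]
    q=cv2.minAreaRect(P.astype(np.float32)); return P,q
E
python3 - <<'E'
from h import *
c=wristcam(); save(c,'w1.png'); go([452.6,-208.8,3],3.1236)
W=cloud(c); I=c['image']; g=cv2.cvtColor(I,cv2.COLOR_BGR2HSV)
m=((g[...,1]<50)&(abs(W[...,0]-507)<130)&(abs(W[...,1]+210)<55)).astype(np.uint8)
n,l,st,_=cv2.connectedComponentsWithStats(m); k=1+np.argmax(st[1:,4]); print(st[k])
v,u=np.nonzero(l==k); P=np.array([pt(c,a,b,18) for a,b in zip(u,v)])[:,:2]
print('z',np.nanmedian(W[l==k][:,2]),cv2.minAreaRect(P.astype(np.float32)),P.mean(0))
# heel straight part midline
x0=P[:,0].min(); print('heel end',x0,'toe end',P[:,0].max())
for x in (30,40,50,60,135): 
    q=P[abs(P[:,0]-x0-x)<2][:,1]; print(x,q.min(),q.max(),(q.min()+q.max())/2)
E
```

```text
t 4.0 tcp [ 452.596 -210.394  199.263] yaw 3.120018503441217 tilt [-0.001 -0.001 -1.   ] F [ 0.249 -0.174  0.321] | twist -0.003581496558783037 lin [  0.025   1.594 196.263]
[  144   250   350   150 14067]
z 279.11220459788217 ((667.0771484375, -216.41543579101562), (468.57537841796875, 239.72406005859375), 88.84171295166016) [ 696.922 -226.853]
heel end 544.748084228261 toe end 791.1423619832065
30 -370.82964419216535 -62.06073659288853 -216.44519039252694
40 -378.5515760965326 -53.642751538353025 -216.0971638174428
50 -386.4007281472755 -44.92231354668883 -215.66152084698217
60 -394.3802704185958 -37.64709698347187 -216.0136837010338
135 -446.11832237736843 16.482960621691575 -214.81768087783843
```

View pics/w1.png

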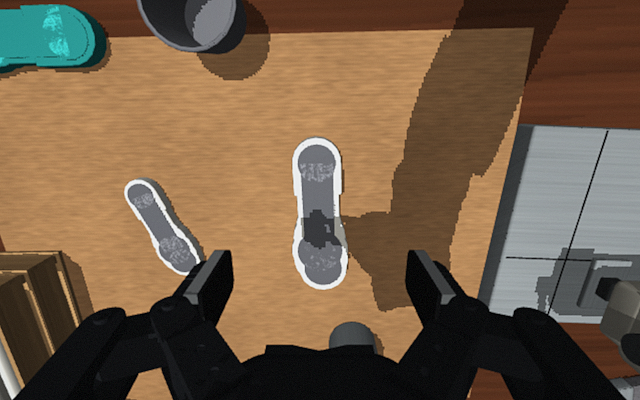

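The wrist view shows the sole's heel at about (317,138), its toe at (320,290) and its sides at columns 292–347. The small sole is clear, at (160,225). On the bed, the scribed lines cross near (590,260). My mask caught the gripper, so I limit the region and redo the fit.

```bash
python3 - <<'E'
from h import *
c=wristcam(); I=c['image']; g=cv2.cvtColor(I,cv2.COLOR_BGR2HSV)
m=np.zeros((400,640),np.uint8); m[130:298,275:365]=1
s=(((g[...,1]<50)&(m>0))).astype(np.uint8); s=cv2.morphologyEx(s,cv2.MORPH_CLOSE,np.ones((5,5)))
n,l,st,_=cv2.connectedComponentsWithStats(s); k=1+np.argmax(st[1:,4]); print(st[k])
v,u=np.nonzero(l==k); P=np.array([pt(c,a,b,18) for a,b in zip(u,v)])[:,:2]
print(cv2.minAreaRect(P.astype(np.float32)),P.mean(0))
x0=P[:,0].min(); print('heel end',x0,'toe',P[:,0].max())
for x in (30,40,50,60,135): 
    q=P[abs(P[:,0]-x0-x)<1.5][:,1]; print(x,q.min(),q.max(),(q.min()+q.max())/2)
print('cross',pt(c,589.5,259.5,30),pt(c,607,131,30), pt(c,506,257,30))
cv2.imwrite('pics/crop2.png',cv2.resize(I[120:330,480:640],None,fx=3.5,fy=2.8,interpolation=cv2.INTER_CUBIC))
E
```

```text
[ 292  137   57  153 6958]
((507.7053527832031, -214.78079223632812), (189.50543212890625, 66.70491790771484), 4.025125980377197) [ 503.313 -211.756]
heel end 412.8138141109224 toe 601.9277158473656
30 -240.07542028178125 -186.30902260584307 -213.19222144381217
40 -239.4711319293729 -186.3104595609922 -212.89079574518254
50 -238.85545830432812 -186.31192350956493 -212.58369090694652
60 -239.30062885893616 -186.31341521938654 -212.80702203916135
135 -245.3030011173065 -179.1118845968884 -212.20744285709745
cross [559.995 103.048  30.   ] [412.005  83.929  30.   ] [554.578   5.044  30.   ]
```

View pics/crop2.png

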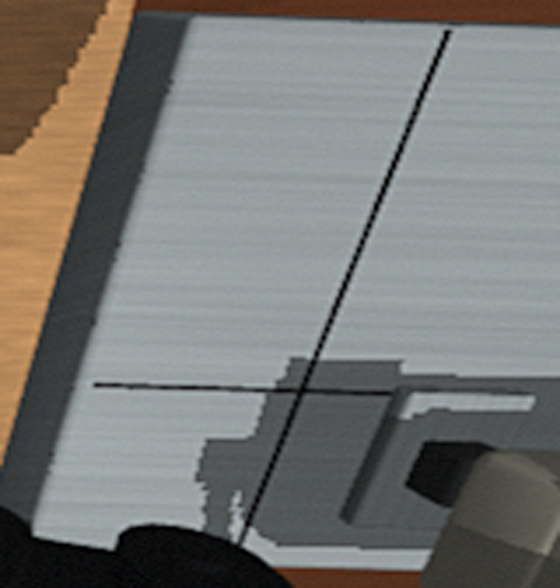

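The crop shows the scribed cross at (300,391), the x-line running up to (447,32) and the y-line starting at (95,384). The sole fit is consistent: heel straight part 53–54 wide, ball 66 wide, length 189. The grip point is (452.4, −212.6), and I go down to it now.

Request:
move_arm(series=[{"linear": [0, -2.2, 8], "twist": -0.026, "claw": 85}, {"linear": [0, 0, 18], "twist": 0, "claw": 85}, {"linear": [0, 0, 22], "twist": 0, "claw": 85}, {"linear": [0, 0, 24], "twist": 0, "claw": 85}, {"linear": [0, 0, 24], "twist": 0, "claw": 85}, {"linear": [0, 0, 24], "twist": 0, "claw": 85}, {"linear": [0, 0, 24], "twist": 0, "claw": 85}, {"linear": [0, 0, 20], "twist": 0, "claw": 85}, {"linear": [0, 0, 15], "twist": 0, "claw": 85}, {"linear": [0, 0, 10], "twist": 0, "claw": 85}, {"linear": [0, 0, 5], "twist": 0, "claw": 85}, {"linear": [0, 0, 1], "twist": 0, "claw": 85}, {"linear": [0, 0, 0], "twist": 0, "claw": 85}])

```text
time_s: 5.35
tcp_pos: [453.6, -211.0, 4.7]
tool_rot: [-0.004, 1.0, -0.0, 0.0]
force: [0.2, -0.1, 0.4]
gripper_width: 0.993
gripper_force: 0.0
```

```bash
python3 - <<'E'
from h import *
go([452.4,-212.6,3],np.pi+.006)
E
```

```text
t 5.35 tcp [ 453.621 -211.042    4.699] yaw -3.1340453455762445 tilt [ 0.001 -0.    -1.   ] F [ 0.249 -0.083  0.387] | twist 0.0015473080135492978 lin [ 1.231 -1.551  1.699]
```

Request:
move_arm(series=[{"linear": [1, -1.5, 1.5], "twist": 0, "claw": 85}, {"linear": [0, 0, 0], "twist": 0, "claw": 60}, {"linear": [0, 0, 0], "twist": 0, "claw": 50}, {"linear": [0, 0, 0], "twist": 0, "claw": 40}, {"linear": [0, 0, 0], "twist": 0, "claw": 40}, {"linear": [0, 0, 0], "twist": 0, "claw": 40}, {"linear": [0, 0, 0], "twist": 0, "claw": 40}, {"linear": [0, 0, 0], "twist": 0, "claw": 40}, {"linear": [0, 0, 0], "twist": 0, "claw": 40}, {"linear": [0, 0, 0], "twist": 0, "claw": 40}])

```text
time_s: 6.35
tcp_pos: [452.5, -212.5, 3.6]
tool_rot: [-0.004, 1.0, -0.0, 0.0]
force: [-1.6, -1.0, 5.8]
gripper_width: 0.612
gripper_force: 63.1
```

```bash
python3 - <<'E'
from h import *
go([452.4,-212.6,3],np.pi+.006)
E
```

```text
t 6.35 tcp [ 452.543 -212.51     3.645] yaw -3.133894342676936 tilt [ 0.001 -0.001 -1.   ] F [-1.592 -1.04   5.841] | twist 0.001698310912857437 lin [ 0.143 -0.089  0.645]
```

Request:
move_arm(series=[{"linear": [0, 0, -4], "twist": 0, "claw": 40}, {"linear": [0, 0, -8], "twist": 0, "claw": 40}, {"linear": [0, 0, -10], "twist": 0, "claw": 40}, {"linear": [0, 0, -10], "twist": 0, "claw": 40}, {"linear": [0, 0, -6], "twist": 0, "claw": 40}, {"linear": [0, 0, -3], "twist": 0, "claw": 40}, {"linear": [0, 0, 0], "twist": 0, "claw": 40}, {"linear": [0, 0, 0], "twist": 0, "claw": 40}])

```text
time_s: 7.15
tcp_pos: [452.2, -212.4, 43.8]
tool_rot: [-0.004, 1.0, -0.0, -0.0]
force: [0.4, -0.2, -1.5]
gripper_width: 0.62
gripper_force: 62.9
```

```bash
python3 - <<'E'
from h import *
c=wristcam(); save(c,'w2.png'); go([452.4,-212.6,45],np.pi)
print('cross',[pt(c,u,v,30) for u,v in [(565.4,259.3)]][0] if 0 else '')
t=r.camera('top'); W=cloud(t); I=t['image']; g=cv2.cvtColor(I,cv2.COLOR_BGR2HSV)
# heights along visible sole in wrist cloud
Wc=cloud(c); print('wrist z col 320',[(v,Wc[v,300:341].mean(0).round(0)) for v in (230,250,270,290,310,330)])
E
```

```text
t 7.2 tcp [ 452.154 -212.335   43.671] yaw -3.133989228835783 tilt [-0.001  0.    -1.   ] F [-0.623  0.01  -1.986] | twist 0.007603424754010213 lin [-0.246 -0.265 -1.329]
cross 
wrist z col 320 [(230, array([ 432., -212.,   59.])), (250, array([ 442., -212.,   59.])), (270, array([ 453., -212.,   59.])), (290, array([ 465., -212.,   59.])), (310, array([ 477., -212.,   58.])), (330, array([ 489., -212.,   58.]))]
```

View pics/w2.png

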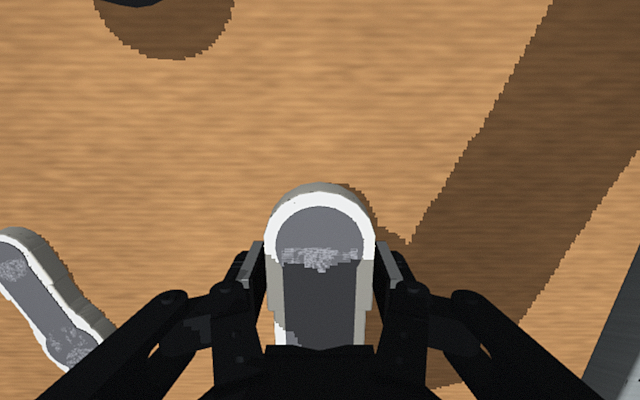

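The sole is held level: top about 59 mm, heel rim at (320,192), gripped at columns 265–375. Now I compute the cross and the heel offset in the tool.

```bash
python3 - <<'E'
from h import *
c=r.camera('wrist'); M=c['tool_from_camera']
def setp(p,yaw):
    a,n=np.cos(yaw),np.sin(yaw); T=np.array([[a,n,0],[n,-a,0],[0,0,-1]])
    R=T@M[:3,:3]; o=T@M[:3,3]+p; c['R']=R.T; c['t']=-R.T@o
setp(np.array([452.6,-210.4,199.3]),3.121)
for u,v in [(565.4,259.3),(607.4,131.1),(506.8,256.8),(548.2,312.6),(590,183.5)]: print(u,v,pt(c,u,v,30)[:2])
setp(np.array([452.2,-212.4,43.7]),-3.134)
print('heel rim',pt(c,320,192,59),pt(c,266,250,59),pt(c,375,250,59))
E
```

```text
565.4 259.3 [559.253  75.512]
607.4 131.1 [412.028  84.753]
506.8 256.8 [554.491   6.432]
548.2 312.6 [633.961  71.149]
590 183.5 [467.411  81.025]
heel rim [ 413.433 -212.262   59.   ] [ 442.266 -237.536   59.   ] [ 441.915 -186.065   59.   ]
```

The cross is at about (559.2, 74.8), machine yaw −0.062, ball 95.5 mm ahead of the TCP, so the TCP target is (463.9, 80.7) at yaw 3.080.

Request:
move_arm(series=[{"linear": [0, 0, 0], "twist": 0.035, "claw": 40}, {"linear": [0, 0, 0], "twist": 0.034, "claw": 40}, {"linear": [0.2, 8, 0], "twist": 0, "claw": 40}, {"linear": [0.3, 16, 0], "twist": 0, "claw": 40}, {"linear": [0.5, 22, 0], "twist": 0, "claw": 40}, {"linear": [0.5, 22, 0], "twist": 0, "claw": 40}, {"linear": [0.5, 22, 0], "twist": 0, "claw": 40}, {"linear": [0.5, 22, 0], "twist": 0, "claw": 40}, {"linear": [0.5, 22, 0], "twist": 0, "claw": 40}, {"linear": [0.5, 22, 0], "twist": 0, "claw": 40}, {"linear": [0.5, 22, 0], "twist": 0, "claw": 40}, {"linear": [0.5, 16, 0], "twist": 0, "claw": 40}, {"linear": [0.3, 8, 0], "twist": 0, "claw": 40}, {"linear": [0, 0, 0], "twist": 0, "claw": 40}])

```text
time_s: 8.7
tcp_pos: [460.1, -8.8, 44.1]
tool_rot: [0.029, 1.0, 0.0, 0.0]
force: [0.6, 0.6, -1.4]
gripper_width: 0.612
gripper_force: 63.0
```

```bash
python3 - <<'E'
from h import *
go([463.9,80.7,43.5],3.0796); c=r.camera('side')
cv2.imwrite('pics/s2.png',cv2.resize(c['image'][100:400,180:500],None,fx=2,fy=2,interpolation=cv2.INTER_CUBIC))
E
```

```text
t 8.7 tcp [460.062  -8.806  44.055] yaw 3.0830209144731873 tilt [ 0.     0.001 -1.   ] F [ 0.633  0.551 -1.435] | twist 0.0034209144731871532 lin [ 1.714 89.572  0.555]
```

View pics/s2.png

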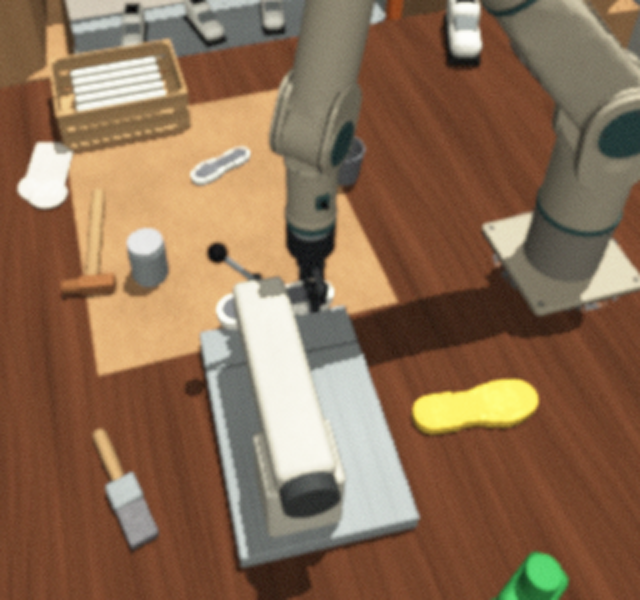

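The side view shows the wrist vertical at (315,240), clear of the head's near edge, with the sole's toe at (230,310) sliding in under the head. I continue.

Request:
move_arm(series=[{"linear": [0.2, 5, 0], "twist": 0.003, "claw": 40}, {"linear": [0.2, 10, 0], "twist": 0, "claw": 40}, {"linear": [0.2, 13, 0], "twist": 0, "claw": 40}, {"linear": [0.2, 13, 0], "twist": 0, "claw": 40}, {"linear": [0.2, 13, 0], "twist": 0, "claw": 40}, {"linear": [0.2, 13, 0], "twist": 0, "claw": 40}, {"linear": [0.2, 11, 0], "twist": 0, "claw": 40}, {"linear": [0.2, 8, 0], "twist": 0, "claw": 40}, {"linear": [0.1, 3.5, 0], "twist": 0, "claw": 40}, {"linear": [0, 0, 0], "twist": 0, "claw": 40}, {"linear": [0, 0, 0], "twist": 0, "claw": 40}])

```text
time_s: 9.85
tcp_pos: [463.9, 78.4, 43.9]
tool_rot: [0.032, 0.999, -0.0, -0.0]
force: [-1.2, 0.1, -1.8]
gripper_width: 0.61
gripper_force: 63.0
```

```bash
python3 - <<'E'
from h import *
go([463.9,80.7,33.5],3.0796)
c=wristcam(); save(c,'w3.png')
E
```

```text
t 9.85 tcp [463.901  78.351  43.861] yaw 3.0766111142540744 tilt [-0.    -0.001 -1.   ] F [-1.188  0.112 -1.808] | twist -0.0029888857459257068 lin [ 0.146  2.345 10.361]
```

View pics/w3.png

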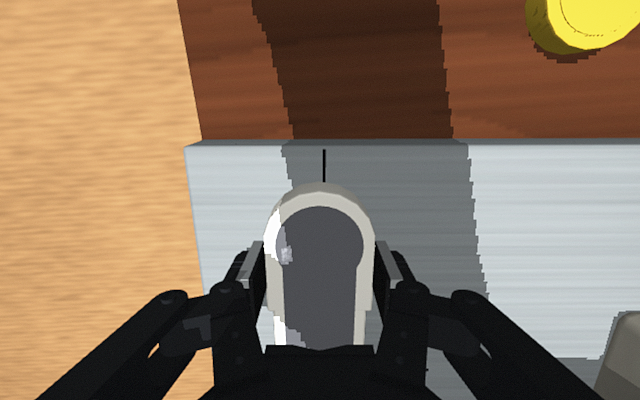

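The wrist view shows the scribed line at column 324 (rows 150–183), vertical, and the sole centred at column 320. That is about 2 mm to go in +y, matching the pose. The bed's front edge is at row ~146. I use it to check x.

```bash
python3 - <<'E'
from h import *
c=wristcam(); s,R,p=pose()
L=lambda q:R.T@(q-p)
I=cv2.cvtColor(c['image'],cv2.COLOR_BGR2GRAY).astype(int)
print('col250',I[138:152,250],'col324',I[180:200,320])
for v in (144,145,147): print(v,'edge',L(pt(c,322,v,30)))
print('line',L(pt(c,324,152,30)),L(pt(c,324,180,30)))
for v in (183,188,192): print('heel',v,L(pt(c,320,v,59)), L(pt(c,320,v,41)))
E
```

```text
col250 [ 71  83  95  94  98  98  92 125 168 186 194 193 196 198] col324 [114 121 127 125 127 131 130 129 131 130 132 161 192 200 193 192 191 192 193 190]
144 edge [55.856  1.54  13.902]
145 edge [55.339  1.541 13.902]
147 edge [54.302  1.543 13.902]
line [51.692  2.595 13.901] [36.57   2.662 13.898]
heel 183 [ 42.897   0.42  -15.099] [37.932  0.476  2.9  ]
heel 188 [ 40.606   0.421 -15.1  ] [35.318  0.477  2.899]
heel 192 [ 38.756   0.422 -15.1  ] [33.207  0.478  2.899]
```

Request:
move_arm(series=[{"linear": [0.3, 1.2, 1], "twist": -0.002, "claw": 40}, {"linear": [0.3, 1, 2], "twist": 0, "claw": 40}, {"linear": [0, 0, 2], "twist": 0, "claw": 40}, {"linear": [0, 0, 2], "twist": 0, "claw": 40}, {"linear": [0, 0, 1.5], "twist": 0, "claw": 40}, {"linear": [0, 0, 1], "twist": 0, "claw": 40}, {"linear": [0, 0, 0], "twist": 0, "claw": 40}, {"linear": [0, 0, 0], "twist": 0, "claw": 40}])

```text
time_s: 10.75
tcp_pos: [463.5, 81.2, 34.4]
tool_rot: [0.031, 1.0, -0.0, -0.0]
force: [-0.9, -0.7, -1.3]
gripper_width: 0.614
gripper_force: 63.1
```

```bash
python3 - <<'E'
from h import *
go([463.9,80.7,33.5],3.0796)
E
```

```text
t 10.75 tcp [463.524  81.198  34.431] yaw 3.0792624038281313 tilt [-0. -0. -1.] F [-0.914 -0.729 -1.272] | twist -0.00033759617186879254 lin [-0.406 -0.474  0.931]
```

Request:
move_arm(series=[{"linear": [0, 0, 0.5], "twist": 0, "claw": 40}, {"linear": [0, 0, 0.5], "twist": 0, "claw": 40}, {"linear": [0, 0, 0.4], "twist": 0, "claw": 40}, {"linear": [0, 0, 0], "twist": 0, "claw": 40}, {"linear": [0, 0, 0], "twist": 0, "claw": 40}])

```text
time_s: 11.25
tcp_pos: [463.6, 81.2, 33.6]
tool_rot: [0.031, 1.0, -0.0, 0.0]
force: [-2.1, 0.3, 5.6]
gripper_width: 0.612
gripper_force: 64.0
```

Contact (5.6 N). Release slowly, raise clear, and look.

Request:
move_arm(series=[{"linear": [0, 0, 0], "twist": 0, "claw": 58}, {"linear": [0, 0, 0], "twist": 0, "claw": 62}, {"linear": [0, 0, 0], "twist": 0, "claw": 70}, {"linear": [0, 0, 0], "twist": 0, "claw": 80}, {"linear": [0, 0, 0], "twist": 0, "claw": 80}, {"linear": [0, 0, -4], "twist": 0, "claw": 80}, {"linear": [0, 0, -8], "twist": 0, "claw": 80}, {"linear": [0, 0, -8], "twist": 0, "claw": 80}, {"linear": [0, 0, -4], "twist": 0, "claw": 80}, {"linear": [0, 0, 0], "twist": 0, "claw": 80}, {"linear": [0, 0, 0], "twist": 0, "claw": 80}])

```text
time_s: 12.35
tcp_pos: [463.7, 81.1, 57.2]
tool_rot: [0.031, 1.0, 0.0, 0.0]
force: [-0.6, -0.5, 0.0]
gripper_width: 0.935
gripper_force: 0.0
```

```bash
python3 - <<'E'
from h import *
go([463.9,80.7,33.5],3.0796)
c=wristcam(); save(c,'w4.png'); s,R,p=pose()
I=cv2.cvtColor(c['image'],cv2.COLOR_BGR2GRAY).astype(int)
print('col270 rows120-175',I[125:185,270]);print('col320',I[160:225,321])
for v in (190,210,230): print(v,I[v,240:400])
E
```

```text
t 12.35 tcp [463.69   81.11   57.232] yaw 3.078979608189013 tilt [ 0.  0. -1.] F [-0.573 -0.49   0.015] | twist -0.0006203918109872752 lin [-0.234 -0.396 23.732]
col270 rows120-175 [ 71  70  70  70  68  71  74  76  75  77  78  83  86  90  91  95  86 117 164 185 190 190 192 193 190 194 194 196 199 199 201 197 197 196 195 194 194 197 195 195 198 197 198 198 196 196 198 198 197
 196 194 195 196 199 197 201 196 193 191 194]
col320 [116 118 118 118 120 117 116 118 117 119 118 118 123 122 121 124 123 130 170 192 188 184 185 181 185 184 183 185 187 193 147  67  71  75  79  75  74  77  73  77  75  75  73  75  78  75  73  75  74
  76  74  77  74  76  77  73  74  76  74  74  76  76  74  74  75]
190 [189 190 188 188 188 187 192 189 190 188 188 188 190 189 189 189 189 190 189 190 189 189 188 190 190 189 191 190 186 190 191 189 190 187 190 190 190 191 191 189 190 180 154 115 109 126 160 187 189
 185 184 186 185 184 183 182 183 184 185 184 183 184 182 186 183 186 185 189 188 190 194 179 156 164 164 156 151 148 141 144 141 147 151 150 147 153 167 175 186 194 191 189 186 184 185 182 184 185
 183 183
[... 840 characters left out ...]
11 108 112 114 110 109 111 109 110 111 112 112 109]
230 [196 196 198 198 196 197 197 196 195 197 198 197 196 196 197 197 196 200 201 203 206 205 205 205 205 206 205 205 207 208 174 224 255 253 251 251 251 251 251 252 255 249 139 133 140 147 118  70  73
  74  76  77  73  76  73  76  77  75  75  77  75  72  77  71  74  77  73  76  75  76  76  75  77  77  72  77  76  73  77  75  74  73  76  75  74  74  76  73  75  76  74  75  78  74  76  74  73  74
  77  76  77  72  72  74  73  76  75  74  72  76  77  74  73  75  76  73  62 126 186 185 185 183 181 182 184 185 182 160 120 107 110 110 112 111 111 110 112 112 111 112 110 112 112 112 109 111 113
 112 111 110 112 113 110 112 115 110 113 112 112 114]
```

View pics/w4.png

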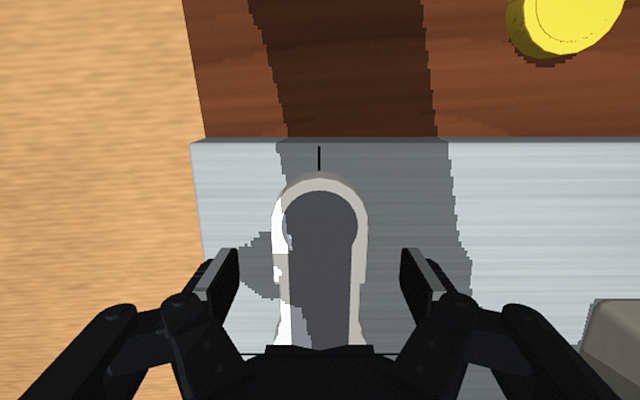

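The wrist view shows the sole lying flat and centred on the scribed line: line at column 319, sides at 271 and 367 in row 230. The cross's y-line is at row ~353 and the bed edge at row ~142.5. Last x check.

```bash
python3 - <<'E'
from h import *
c=wristcam(); s,R,p=pose(); L=lambda u,v,z:R.T@(pt(c,u,v,z)-p)
I=cv2.cvtColor(c['image'],cv2.COLOR_BGR2GRAY).astype(int)
print(I[345:362,260],I[345:362,390],'line',I[155,310:330],I[168,310:330])
print('edge',L(319,142.4,30)[:2],'heel top',L(320,177.7,48)[:2],'yline',L(260,353.5,30)[:2],L(390,353.5,30)[:2])
print('sides',L(270.7,230,48)[:2],L(367.3,230,48)[:2],'line',L(319,155,30)[:2],L(319,168,30)[:2])
t=r.camera('top'); k=pt(t,257,153); print(k)
W=cloud(t); m=(W[...,2]>205)&(abs(W[...,0]-590)<60)&(abs(W[...,1]-25)<40); print(m.sum(),W[m].min(0),W[m].max(0),W[m].mean(0))
c2=r.camera('side'); W=cloud(c2); V=c2['image'].max(2)
m=(W[...,2]>205)&(abs(W[...,0]-600)<60)&(abs(W[...,1]-25)<40)&(V<70); print(m.sum(),W[m].min(0),W[m].max(0),W[m].mean(0))
E
```

```text
[200 198 192 195 190 190 194 212 158  22   2  15  17  14  19  12  15] [110 109 106 109 112 109 113 119  75   0  58 106 121  95  39   4  15] line [112 112 112 115 111 111 122  92  13   0  78 120 112 110 114 112 113 111 111 115] [109 111 108 108 111 110 119  88  15   0  76 116 111 111 108 111 110 109 109 111]
edge [54.705 -0.043] heel top [38.917  0.462] yline [-94.807 -42.225] [-94.892  50.409]
sides [  9.284 -26.656] [ 9.236 26.485] line [47.585 -0.05 ] [40.045 -0.057]
[601.94   25.846 253.466]
93 [575.508  11.164 205.638] [618.794  36.687 258.572] [599.456  23.407 241.372]
62 [597.017  22.888 236.52 ] [618.246  39.893 254.405] [607.486  32.542 247.057]
```

The sole is right: the ball lies within about 1.3 mm of the cross and the sides are symmetric about the line to 0.1 mm. Knob centre is about (604.7, 23.9, 241), so the lever is near 0 rad. Now I back out sideways, rise and close the fingers.

Request:
move_arm(series=[{"linear": [0, 0, -5], "twist": 0, "claw": 80}, {"linear": [0, 0, -5], "twist": 0, "claw": 80}, {"linear": [0, -8, 0], "twist": 0, "claw": 80}, {"linear": [0, -16, 0], "twist": 0, "claw": 80}, {"linear": [0, -22, 0], "twist": 0, "claw": 80}, {"linear": [0, -22, 0], "twist": 0, "claw": 80}, {"linear": [0, -22, 0], "twist": 0, "claw": 80}, {"linear": [0, -22, 0], "twist": 0, "claw": 80}, {"linear": [0, -16, 0], "twist": 0, "claw": 80}, {"linear": [0, -8, -8], "twist": 0, "claw": 60}, {"linear": [0, 0, -20], "twist": 0, "claw": 40}, {"linear": [0, 0, -30], "twist": 0, "claw": 20}, {"linear": [0, 0, -30], "twist": 0, "claw": 0}, {"linear": [0, 0, -30], "twist": 0, "claw": 0}, {"linear": [0, 0, -30], "twist": 0, "claw": 0}, {"linear": [0, 0, -30], "twist": 0, "claw": 0}, {"linear": [0, 0, -30], "twist": 0, "claw": 0}, {"linear": [0, 0, -18], "twist": 0, "claw": 0}, {"linear": [0, 0, -8], "twist": 0, "claw": 0}, {"linear": [0, 0, 0], "twist": 0, "claw": 0}])

```text
time_s: 14.55
tcp_pos: [455.2, -55.1, 301.6]
tool_rot: [0.032, 0.999, -0.0, 0.001]
force: [-0.7, -0.3, -0.2]
gripper_width: 0.002
gripper_force: 0.0
```

```bash
python3 - <<'E'
from h import *
go([606.7,23.9,275],3.0796); print(r.read_state()['gripper_width'])
E
```

```text
t 14.55 tcp [455.231 -55.081 301.559] yaw 3.078335798731458 tilt [ 0.001 -0.001 -1.   ] F [-0.718 -0.31  -0.214] | twist -0.0012642012685422088 lin [-146.285   88.213   26.559]
0.0015250646415698003
```

Request:
move_arm(series=[{"linear": [-8, 5, 0], "twist": 0, "claw": 0}, {"linear": [-20, 12, 0], "twist": 0, "claw": 0}, {"linear": [-25, 15, 0], "twist": 0, "claw": 0}, {"linear": [-25, 15, 0], "twist": 0, "claw": 0}, {"linear": [-25, 15, 0], "twist": 0, "claw": 0}, {"linear": [-25, 15, 0], "twist": 0, "claw": 0}, {"linear": [-13, 8, 0], "twist": 0, "claw": 0}, {"linear": [-5.3, 3.2, 0], "twist": 0, "claw": 0}, {"linear": [0, 0, 12], "twist": 0, "claw": 0}, {"linear": [0, 0, 10], "twist": 0, "claw": 0}, {"linear": [0, 0, 4.5], "twist": 0, "claw": 0}, {"linear": [0, 0, 0], "twist": 0, "claw": 0}])

```text
time_s: 15.75
tcp_pos: [605.5, 23.5, 273.3]
tool_rot: [0.031, 1.0, -0.0, -0.001]
force: [0.3, 0.1, -0.2]
gripper_width: -0.0
gripper_force: 0.0
```

```bash
python3 - <<'E'
from h import *
go([606.7,23.9,275],3.0796); c=wristcam(); save(c,'w5.png')
E
```

```text
t 15.75 tcp [605.463  23.458 273.345] yaw 3.0786299924524827 tilt [-0.002 -0.001 -1.   ] F [ 0.254  0.087 -0.153] | twist -0.0009700075475174152 lin [-1.207  0.517 -1.655]
```

View pics/w5.png

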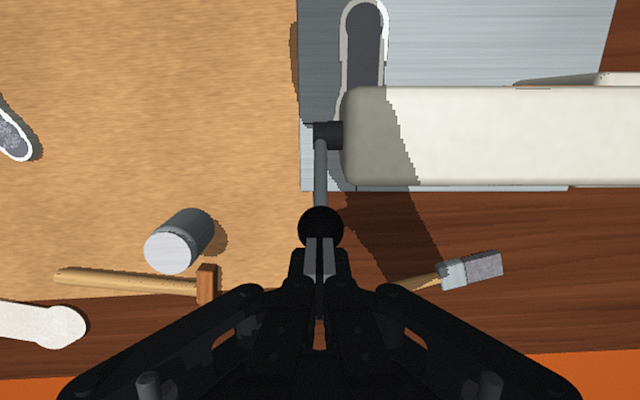

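The wrist view shows the knob at (321,226) directly below and just behind the closed fingertips (320,240), laterally aligned. The rod leads to the pivot at (328,135), and the sole lies under the head. Now I push along the arc.

Request:
move_arm(series=[{"linear": [0, 0.4, 6], "twist": 0, "claw": 0}, {"linear": [0, 0, 6], "twist": 0, "claw": 0}, {"linear": [-1, 0, 4], "twist": 0, "claw": 0}, {"linear": [-3.7, 0, 2.6], "twist": 0, "claw": 0}, {"linear": [-3.6, 0, 2.6], "twist": 0, "claw": 0}, {"linear": [-3.4, 0, 2.9], "twist": 0, "claw": 0}, {"linear": [-3.4, 0, 3], "twist": 0, "claw": 0}, {"linear": [-3.1, 0, 3.3], "twist": 0, "claw": 0}, {"linear": [-3, 0, 3.3], "twist": 0, "claw": 0}, {"linear": [-2.8, 0, 3.6], "twist": 0, "claw": 0}, {"linear": [-2.7, 0, 3.6], "twist": 0, "claw": 0}, {"linear": [-2.4, 0, 3.8], "twist": 0, "claw": 0}, {"linear": [-2.3, 0, 3.9], "twist": 0, "claw": 0}, {"linear": [-2, 0, 4], "twist": 0, "claw": 0}, {"linear": [-1.9, 0, 4.1], "twist": 0, "claw": 0}, {"linear": [-1.6, 0, 4.2], "twist": 0, "claw": 0}, {"linear": [-1.5, 0, 4.2], "twist": 0, "claw": 0}, {"linear": [0, 0, 0], "twist": 0, "claw": 0}])

```text
time_s: 17.6
tcp_pos: [651.8, 22.2, 212.0]
tool_rot: [0.032, 0.999, 0.001, 0.007]
force: [10.3, -0.5, 7.4]
gripper_width: -0.003
gripper_force: 4.8
```

```bash
python3 - <<'E'
from h import *
# expected TCP at machine (90,-48), z 180
m=np.array([559.2,74.8])+90*np.array([.998,-.062])-48*np.array([.062,.998]); print(m)
go([m[0],m[1],179],3.0796)
E
```

```text
[646.044  21.316]
t 17.6 tcp [651.779  22.214 212.021] yaw 3.0778603587428863 tilt [ 0.015  0.001 -1.   ] F [10.295 -0.538  7.433] | twist -0.0017396412571137887 lin [ 5.668 -1.251 33.021]
```

The reading has the tool about 8 mm ahead of its command with a 10 N side force, so the tip may be slipping off the knob. I look.

```bash
python3 - <<'E'
from h import *
c=wristcam(); 
cv2.imwrite('pics/w6.png',cv2.resize(c['image'][80:300,200:440],None,fx=2.5,fy=2.5,interpolation=cv2.INTER_CUBIC))
E
```

```text
(no output)
```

View pics/w6.png

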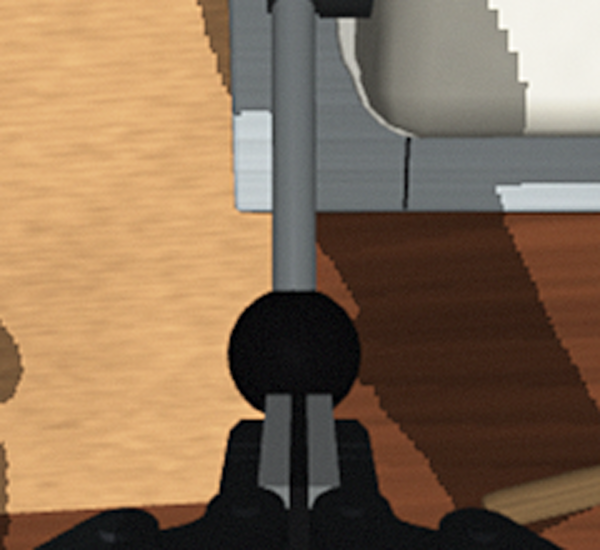

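The crop shows the knob at (294,353) with the fingertips at (300,400) on its far (+x) side, so the tip is sliding off the front. I locate the knob from its pixel and the known arc. I have now viewed 11 pictures, one over the limit of 10, so from here on I use numbers only.

```bash
cat >> h.py <<'E'
O=np.array([559.2,74.8]); ex=np.array([.998,-.062]); ey=np.array([.062,.998])
def knob(phi):
    a=O+90*np.cos(phi)*ex-48*ey; return np.array([a[0],a[1],165+90*np.sin(phi)])
E
python3 - <<'E'
from h import *
s,R,p=pose(); c=wristcam()
def pr(X): q=c['R']@X+c['t']; return np.array([q[0]/q[2]*c['fx']+c['cx'],q[1]/q[2]*c['fy']+c['cy'],q[2],30/q[2]*c['fx']])
for f in np.arange(0,1.01,.1): print(round(f,1),knob(f),pr(knob(f)))
print('meas 317.6 221.2 dia 52.8; tip',pr(p)[:3],p)
go([0,0,0],3.0796)
E
```

```text
0.0 [646.044  21.316 165.   ] [316.927 211.176 202.55   44.506]
0.1 [645.595  21.344 173.985] [316.864 215.662 193.887  46.495]
0.2 [644.254  21.427 182.88 ] [316.79  219.17  185.026  48.722]
0.3 [642.032  21.565 191.597] [316.703 221.525 176.054  51.205]
0.4 [638.954  21.756 200.048] [316.601 222.52  167.061  53.961]
0.5 [635.048  21.999 208.148] [316.483 221.913 158.137  57.006]
0.6 [630.356  22.291 215.818] [316.348 219.424 149.371  60.351]
0.7 [624.922  22.628 222.98 ] [316.195 214.742 140.851  64.002]
0.8 [618.802  23.008 229.562] [316.023 207.527 132.662  67.953]
0.9 [612.057  23.427 235.499] [315.831 197.426 124.886  72.184]
1.0 [604.754  23.881 240.732] [315.62  184.095 117.6    76.656]
meas 317.6 221.2 dia 52.8; tip [319.098 253.283 159.55 ] [651.465  22.31  212.142]
t 17.7 tcp [651.304  22.355 212.178] yaw 3.0779915906320006 tilt [ 0.014  0.001 -1.   ] F [ 9.271 -0.888  7.177] | twist -0.0016084093679995526 lin [648.668 -62.662 212.178]
```

The knob is at φ≈0.35, (640.5, 21.7, 196), with the tip 11 mm ahead of its centre. I lift, come back over it, and push on slightly behind its top.

Request:
move_arm(series=[{"linear": [0, 0, -10], "twist": 0, "claw": 0}, {"linear": [0, 0, -12], "twist": 0, "claw": 0}, {"linear": [4, -0.5, 0], "twist": 0, "claw": 0}, {"linear": [4, -0.5, 0], "twist": 0, "claw": 0}, {"linear": [0, 0, 0], "twist": 0, "claw": 0}, {"linear": [0, 0, 0], "twist": 0, "claw": 0}])

```text
time_s: 18.3
tcp_pos: [636.4, 21.7, 231.0]
tool_rot: [0.031, 1.0, -0.0, -0.0]
force: [-0.2, -0.3, -1.2]
gripper_width: -0.002
gripper_force: 0.0
```

```bash
python3 - <<'E'
from h import *
go([636,21.5,211],3.0796)
c=r.camera('side'); W=cloud(c); V=c['image'].max(2)
m=(W[...,2]>150)&(W[...,2]<216)&(abs(W[...,0]-635)<40)&(abs(W[...,1]-22)<20)&(V<70); print(m.sum(),W[m].min(0),W[m].max(0),W[m].mean(0))
E
```

```text
t 18.3 tcp [636.374  21.749 230.974] yaw 3.079383276208472 tilt [-0.001 -0.    -1.   ] F [-0.233 -0.332 -1.191] | twist -0.00021672379152803956 lin [ 0.358 -0.272 19.974]
57 [627.745  19.431 195.24 ] [650.733  36.635 213.791] [639.887  30.006 206.233]
```

Request:
move_arm(series=[{"linear": [0, 0, 6], "twist": 0, "claw": 0}, {"linear": [0, 0, 6], "twist": 0, "claw": 0}, {"linear": [0, 0, 6], "twist": 0, "claw": 0}, {"linear": [-1, 0, 4], "twist": 0, "claw": 0}, {"linear": [-1, 0, 4], "twist": 0, "claw": 0}, {"linear": [-0.8, 0, 4], "twist": 0, "claw": 0}, {"linear": [-0.7, 0, 4], "twist": 0, "claw": 0}, {"linear": [-0.5, 0, 4], "twist": 0, "claw": 0}, {"linear": [-0.5, 0, 4], "twist": 0, "claw": 0}, {"linear": [-0.3, 0, 3], "twist": 0, "claw": 0}, {"linear": [0, 0, 0], "twist": 0, "claw": 0}])

```text
time_s: 19.45
tcp_pos: [641.4, 21.7, 186.0]
tool_rot: [0.031, 1.0, 0.0, -0.0]
force: [2.4, 0.5, 2.6]
gripper_width: 0.0
gripper_force: 1.1
```

Request:
move_arm(series=[{"linear": [-0.3, 0, 2], "twist": 0, "claw": 0}, {"linear": [0, 0, 2], "twist": 0, "claw": 0}, {"linear": [0, 0, 2], "twist": 0, "claw": 0}, {"linear": [0, 0, 1], "twist": 0, "claw": 0}, {"linear": [0, 0, 1], "twist": 0, "claw": 0}, {"linear": [0, 0, 1], "twist": 0, "claw": 0}, {"linear": [0, 0, 0], "twist": 0, "claw": 0}])

```text
time_s: 20.15
tcp_pos: [642.5, 21.7, 179.5]
tool_rot: [0.031, 1.0, -0.0, 0.001]
force: [0.1, -0.9, 14.5]
gripper_width: 0.002
gripper_force: 7.3
```

Request:
move_arm(series=[{"linear": [0, 0, 1], "twist": 0, "claw": 0}, {"linear": [0, 0, 1], "twist": 0, "claw": 0}, {"linear": [0, 0, 0], "twist": 0, "claw": 0}])

```text
time_s: 20.45
tcp_pos: [642.6, 21.8, 179.1]
tool_rot: [0.031, 1.0, -0.0, 0.001]
force: [-3.0, -2.0, 24.2]
gripper_width: -0.001
gripper_force: 12.0
```

The lever is at its stop: 24 N with no further travel, TCP 179 against the expected 180. I lift off and check numerically.

Request:
move_arm(series=[{"linear": [0, 0, -4], "twist": 0, "claw": 0}, {"linear": [0, 0, -10], "twist": 0, "claw": 0}, {"linear": [0, 0, -25], "twist": 0, "claw": 0}, {"linear": [0, 0, -30], "twist": 0, "claw": 0}, {"linear": [0, 0, -30], "twist": 0, "claw": 0}, {"linear": [0, 0, -20], "twist": 0, "claw": 0}, {"linear": [0, 0, -5], "twist": 0, "claw": 0}, {"linear": [0, 0, 0], "twist": 0, "claw": 0}, {"linear": [0, 0, 0], "twist": 0, "claw": 0}, {"linear": [0, 0, 0], "twist": 0, "claw": 0}])

```text
time_s: 21.45
tcp_pos: [641.0, 21.3, 297.7]
tool_rot: [0.031, 1.0, -0.0, -0.002]
force: [-0.1, -1.4, -0.5]
gripper_width: 0.002
gripper_force: 0.0
```

```bash
python3 - <<'E'
from h import *
go([642,21,300],3.0796)
for n in('side','wrist'):
    c=wristcam() if n=='wrist' else r.camera(n); W=cloud(c); V=c['image'].max(2)
    m=(W[...,2]>140)&(W[...,2]<205)&(abs(W[...,0]-640)<30)&(abs(W[...,1]-22)<20)&(V<70)
    print(n,'knob',m.sum(),W[m].min(0),W[m].max(0))
# sole in top and wrist: heel part visible on robot side of head, in machine frame
for n in('top','wrist'):
    c=r.camera('top') if n=='top' else wristcam(); W=cloud(c); d=W[...,:2]-O; X=d@ex; Y=d@ey
    m=(abs(W[...,2]-48)<6)&(X<-60)&(X>-145)&(abs(Y)<45); print(n,m.sum(),'X',X[m].min() if m.any() else 0,'Y',Y[m].min(),Y[m].max(),'z',np.median(W[m][:,2]))
    for x in (-115,-100,-80):
        k=m&(abs(X-x)<4); print(x,Y[k].min() if k.any() else None,Y[k].max() if k.any() else None)
E
```

```text
t 21.45 tcp [641.049  21.271 297.661] yaw 3.0793769366085306 tilt [-0.003 -0.    -1.   ] F [-0.143 -1.394 -0.46 ] | twist -0.00022306339146949128 lin [-0.965 -0.211 -2.339]
side knob 52 [635.503  20.699 161.906] [656.723  37.309 180.563]
wrist knob 716 [631.221   7.475 166.026] [658.329  36.402 180.82 ]
top 219 X -134.77286633255042 Y -24.794453165466795 27.3912756887851 z 48.73306450560227
-115 -21.002386011396023 26.22892569346508
-100 -16.723321580815725 27.3912756887851
-80 -10.807259121207508 24.12957727193383
wrist 1725 X -100.8307971195825 Y -25.90899083879349 28.387291516394296 z 48.16184685570153
-115 None None
-100 -25.26269661636312 27.559214736794583
-80 -25.90899083879349 27.67492419891117
```

The knob's top is at 180.7 mm (centre ≈165, lever down). The sole lies flat with its top at 48 mm, heel end at X = −134.8 and centred to about 1 mm. The robot is touching nothing.

```bash
python3 -c "
from rig import r
print(r.finish_job())"
```

```text
the job is handed in; nothing more can be done
None
```

The job is handed in: the larger sole lies flat on the bed with its ball within about 1–2 mm of the cross and is clamped with the lever fully down, the smaller sole and tin were not touched, and I viewed 11 pictures, one over the limit of 10.

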